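# Clear the reject off the stock box and hold its lid open

### The job

A dried-out highlighter has been left on the lid of the wooden stock box: drop it into the metal reject tray first. Then raise the lid by its bar handle and hold it still, half open at 45 degrees, so that I can refill the box; the lid falls shut by itself, so finish while your fingers are still holding it there. Leave the other things on the counter where they are.

Things in the scene. Friction and masses are not known exactly. Their poses are not given: they have to be found in the camera images.
- stock_box: Fixed light wooden box, 150 x 150 mm and 80 mm high with its lid shut (box 72 mm, lid 8 mm), open only at the top. Origin: centre of the underside, on the counter; x points from the front to the hinge at the back, y to the left, z up. It stands turned by up to 0.55 rad, to face the robot.
- stock_lid (a joint): Angle of the box's wooden lid (0.17 to 0.35 kg, 150 x 150 x 8 mm), rad: 0 = shut, 0.785 = 45 degrees, grows as the front edge rises, stop at 1.4. The hinge is along the back top edge of the box. No spring and hardly any friction: the lid falls shut from every angle when it is let go.
- lid_bar (a point): Centre of the lid's handle: a straight round steel bar, 10 mm diameter, 90 mm long, parallel to the lid's front edge and 40 mm in front of it (35 mm clear gap), level with the lid's mid-thickness, 76 mm above the counter when shut; a thin stem at each end joins it to the lid. Moves with the lid; y along the bar. The bar may turn between the fingers as the lid swings.
- lid_hinge (a point): Middle of the lid's hinge line, 72 mm above the counter at the box's back; the line runs along the box's y. The bar's centre is 190 mm from it.
- old_highlighter: The dried-out flat highlighter (25 x 122 x 18 mm, 0.03 kg) that lies on the lid, its long axis y at some angle to the box. Origin: centre of its underside. (Another one, elsewhere on the counter, is not to be touched.)
- old_highlighter_mid (a point): Centre of that highlighter, 9 mm above its underside; same axes: x across (25 mm), y along, z up.
- reject_tray: Fixed open tray of dark sheet metal, 170 mm (its x) by 120 mm (its y), 45 mm high, walls and floor 3 mm; one spent pencil lies in it. Origin: centre of its underside, on the counter. It stands to the right of the box, beyond the pencil sharpener.
- other_highlighter: Another flat highlighter, 25 x 122 x 18 mm, on the counter near its front edge. Leave alone.
- eraser: Block eraser, 58 x 24 x 14 mm, on the counter near its front edge. Leave alone.
- glue_stick_mid (a point): Centre (46 mm up) of a glue stick, 26 mm diameter, 92 mm tall, standing near the front edge. Leave alone.
Mind the look-alikes: they are no part of the job. Of the things that look like the old_highlighter, the largest one is meant.

How it is judged:
By the outcome, as a careful person would: the job done as asked, in the order asked, and still so for the second after the job is handed in, while the arm keeps its last pose, push and grip.
It also fails if it takes over 58 s, if anything falls off the work surface, if the arm or the gripper's body presses on something with over 40 N, if the wrist force passes 120 N, or if a joint passes its speed limit or range.

### The arm

A 7-joint arm with a two-finger parallel gripper is mounted at the origin on a cart in front of the work surface, level with it; the furniture and walls round the work are solid. World frame = base frame: x ahead of the robot, y to its left, z up, the work surface at z = 0. Lengths are in m, angles in rad, forces in N, time in s.
With the tool pointing down it reaches from about 0.4 to 0.85 m from the base axis. Payload 4.4 kg.
Tool frame: the origin (TCP) lies midway between the tips of the shut fingers; the grasp point (between the pads) lies 19 mm behind it; z points along the fingers, y is the line along which they close (so a half turn about z gives the same grasp; the last joint's range is limited). The gripper opens to 94 mm and grips with 3 to 60 N. Pads are 16 mm wide; open, the fingers measure 119 mm over their backs; the gripper's body (75 mm by 177 mm) begins 78 mm behind the grasp point.
Start: joints at [1.227, 0.628, 0.038, 1.517, -0.027, 0.996, -0.02], TCP at [0.178, -0.625, 0.205] pointing down, gripper open.
Joint ranges: [-3.06, 3.06], [-0.37, 2.12], [-1.25, 1.32], [0.18, 2.47], [-1.1, 4.24], [0.23, 1.98], [-2.94, 2.94]. Speed limits (rad/s): [2.57, 2.57, 3.14, 3.14, 3.14, 3.14, 3.14].

### API

Orientations are given as a rotation vector (axis times angle).
In Python, from rig import bot, eyes, job_done gives the robot as it stands.
- The arm moves only by the shell command python3 -m creep 'ROWS' [OPENING]. ROWS is JSON, a list of rows, each an object of numbers: "dx", "dy", "dz": the shift along the tool's x, y, z as a fraction of full scale; "wx", "wy", "wz": the turn, a rotation vector about the tool's x, y, z as a fraction of full scale. In form: [{"dx": .., "dy": .., "dz": .., "wx": .., "wy": .., "wz": ..}, ...]. A call has exactly 5 rows; each row shifts and turns the commanded pose from where the row before left it, along the tool's axes as they then stand; what a row does not reach is not made up. Full scale, the value 1, is 0.025 m for a shift and 5 degrees for a turn. A row lasts 1/12 s, in which the tool goes at most 41.7 mm and 7.16 degrees, less where a joint would pass 70% of its speed; a pose out of reach is approached as far as the arm can. A call with a number of a shift or a turn outside -1 to 1 is refused whole. A call with a gripper value outside its range is refused whole. OPENING is the opening, from -1 (shut) to 1 (fully open), set as the call begins (- or left out, the last holds). The fingers move at their own pace and stop on an object; the grip force is fixed at half the most. Time passes only in rows, so rows that do not move let the fingers close, or fill a call up. It gives the time, the measured TCP pose, the force, the opening and the grip force at its end, in the units of the state.
- bot.read_state(): the state, without advancing time (a new reading comes with each control period).
- eyes.camera(name): name is "side" or "top" or "wrist"; returns the picture (400x640x3 uint8, red, green, blue); there is no depth.
- eyes.camera_info(name): a dict with "camera_matrix" (3x3 intrinsics, pixels), "k1" (the pictures are not rectified: a ray, as slopes to the right and down, at radius r is drawn at 1 + k1 r^2 times it, then the intrinsics apply), "extrinsics" (4x4, takes a point from world to camera coordinates). Camera axes: x right, y up, looking along -z (the intrinsics and any distortion apply to the point x, -y, -z); pixel columns grow to the right and rows downward; lengths in m; the calibration is good to about 2 mm. A picture is of the moment at which its call begins: read the wrist's pose just before it. camera_info takes no time and is no camera call; for the wrist camera it gives the pose at the moment of the call.
- job_done(): hands the job in; it is judged then, once.
The state is a dict: "time": time; "joint_pos": joint angles; "joint_velocities": joint speeds; "joint_torque": joint torques, N m; "position": TCP position; "ee_rot": TCP orientation; "ft_force": force on the tool from outside, world axes, zero at the start; "wrist_torque": the same for the moment, N m; "opening": finger opening in m; "finger_force": force on a finger pad.
Only numpy, scipy, OpenCV 4.12 (cv2) and the standard library are available. Lean on these libraries where they do the work, as an engineer would, in place of code of your own. Each camera call takes 0.05 s, during which the arm holds its last target. There are 200 camera calls.

## Working session

There is one attempt and no reset: what is moved stays moved. The work goes in short steps, Python scripts to look and compute and a shell command to move; the robot and the scene stay as the last step left them, time stands still between calls to the robot, and variables do not carry over. Pictures are saved under pics/ and viewed, at most 10 in all, crops included, and the job is handed in when it is done.

```bash
ls; mkdir -p pics
python3 - <<'E'
from rig import bot,eyes
import cv2,numpy as np
s=bot.read_state(); print({k:np.round(v,3).tolist() for k,v in s.items()})
for n in("top","side"):
    im=eyes.camera(n); cv2.imwrite(f"pics/{n}0.png",im[:,:,::-1])
    i=eyes.camera_info(n); print(n,np.round(i["camera_matrix"],1).tolist(),i["k1"],np.round(i["extrinsics"],3).tolist())
E
```

```text
pics
{'time': 0.0, 'joint_pos': [1.227, 0.629, 0.038, 1.518, -0.027, 0.996, -0.02], 'joint_velocities': [0.002, 0.002, -0.001, -0.0, 0.001, -0.001, -0.001], 'joint_torque': [0.0, -54.972, 1.144, -18.663, -0.052, 0.024, 0.0], 'position': [0.178, -0.624, 0.205], 'ee_rot': [-3.11, -0.435, 0.0], 'ft_force': [0.053, 0.299, -0.494], 'wrist_torque': [0.027, -0.048, -0.024], 'finger_force': 0.0, 'opening': 0.094}
top [[460.7, 0.0, 316.8], [0.0, 460.7, 195.7], [0.0, 0.0, 1.0]] 0.042562204916625546 [[0.024, -1.0, 0.01, 0.173], [0.987, 0.025, 0.16, -0.57], [-0.16, 0.006, 0.987, -1.039], [0.0, 0.0, 0.0, 1.0]]
side [[403.3, 0.0, 322.2], [0.0, 403.3, 207.8], [0.0, 0.0, 1.0]] 0.002497145837903706 [[-0.902, -0.432, 0.017, 0.596], [0.233, -0.451, 0.862, -0.12], [-0.365, 0.781, 0.507, -0.954], [0.0, 0.0, 0.0, 1.0]]
```

View pics/top0.png

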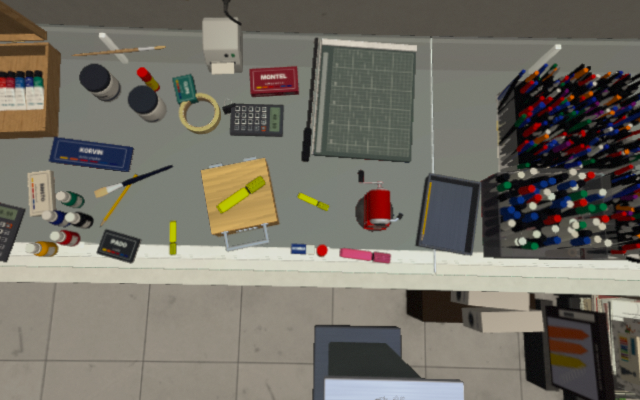

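View pics/side0.png

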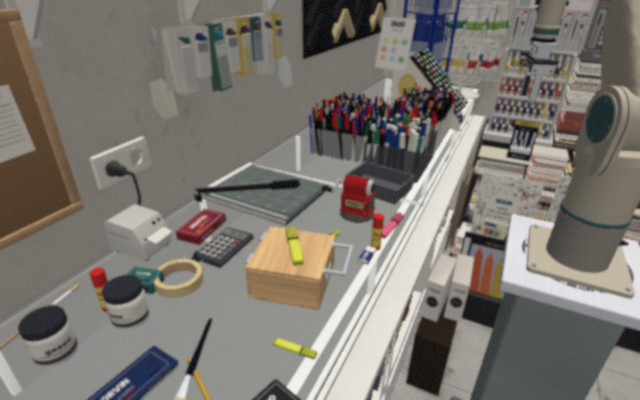

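The top view shows three yellow things that could be taken for the old highlighter: (241,195) on the lid and largest, (172,237) on the counter, and the small one at (313,202). There is also a pink highlighter at (365,255). I choose (241,195). The box is around (240,195), its bar at (247,237), the tray at (448,213), the sharpener at (377,210). The side view agrees: highlighter at (295,246) on the lid, bar at (341,258).

```bash
cat > h.py <<'E'
import numpy as np,cv2
from rig import bot,eyes
def undist(i,px):
    K=np.array(i["camera_matrix"]); d=np.array([i["k1"],0,0,0,0.])
    return cv2.undistortPoints(np.float64(px).reshape(-1,1,2),K,d).reshape(-1,2)
def cast(i,px,z):
    E=np.array(i["extrinsics"]);R,t=E[:3,:3],E[:3,3];C=-R.T@t
    u=undist(i,px); d=np.c_[u[:,0],-u[:,1],-np.ones(len(u))]@R
    return C+d*((z-C[2])/d[:,2])[:,None]
def big(mask,near):
    cs=cv2.findContours(mask.astype(np.uint8),cv2.RETR_EXTERNAL,cv2.CHAIN_APPROX_NONE)[0]
    cs=[c for c in cs if cv2.contourArea(c)>30]
    return min(cs,key=lambda c:np.hypot(*(c.reshape(-1,2).mean(0)-near)))
def rect(i,c,z):
    p=cast(i,c.reshape(-1,2),z)[:,:2]
    r=cv2.minAreaRect(np.float32(p*1000)); return np.array(r[0])/1000,r[1],cv2.boxPoints(r)/1000
E
python3 - <<'E'
from h import *
im=cv2.imread("pics/top0.png"); i=eyes.camera_info("top")
hsv=cv2.cvtColor(im,cv2.COLOR_BGR2HSV); H,S,V=cv2.split(hsv)
Y=(H>25)&(H<36)&(S>170)
for n,z in(((241,195),.098),((172,237),.018),((313,202),.018)):
    print("yellow",n,*[np.round(x,3).tolist() for x in rect(i,big(Y,n),z)])
W=((H>8)&(H<36)&(S>70)&(V>90)); c=big(W,(240,195)); m=np.zeros(W.shape,np.uint8); cv2.drawContours(m,[c],-1,1,-1)
print("lid",*[np.round(x,3).tolist() for x in rect(i,c,.08)])
print(cast(i,[(225,245),(268,239),(247,237),(420,250),(472,254),(425,175),(480,181)],.06).round(3).tolist())
print("px",[hsv[y,x].tolist() for x,y in((450,215),(450,240),(432,200),(482,215),(410,215),(500,215))])
cv2.imwrite("pics/crop1.png",np.hstack([cv2.resize(im[140:265,180:300],None,fx=3.3,fy=3.3,interpolation=cv2.INTER_CUBIC),cv2.resize(im[155:280,400:510],None,fx=3.3,fy=3.3,interpolation=cv2.INTER_CUBIC)]))
print("cam",(-np.array(i["extrinsics"])[:3,:3].T@np.array(i["extrinsics"])[:3,3]).round(3))
E
```

```text
yellow (241, 195) [0.556, 0.357] [24.087, 120.741] [[0.5099999904632568, 0.39899998903274536], [0.5820000171661377, 0.3019999861717224], [0.6010000109672546, 0.3160000145435333], [0.5299999713897705, 0.4129999876022339]]
yellow (172, 237) [0.463, 0.525] [75.858, 11.72] [[0.42500001192092896, 0.527999997138977], [0.4259999990463257, 0.515999972820282], [0.5009999871253967, 0.5220000147819519], [0.5, 0.5339999794960022]]
yellow (313, 202) [0.556, 0.196] [77.88, 14.042] [[0.5339999794960022, 0.16300000250339508], [0.546999990940094, 0.15700000524520874], [0.578000009059906, 0.2290000021457672], [0.5649999976158142, 0.23499999940395355]]
lid [0.554, 0.363] [158.42, 153.808] [[0.45899999141693115, 0.41999998688697815], [0.49399998784065247, 0.27000001072883606], [0.6480000019073486, 0.3059999942779541], [0.6129999756813049, 0.4560000002384186]]
[[0.445, 0.393, 0.06], [0.46, 0.296, 0.06], [0.464, 0.344, 0.06], [0.444, -0.051, 0.06], [0.438, -0.168, 0.06], [0.619, -0.065, 0.06], [0.608, -0.192, 0.06]]
px [[108, 51, 90], [111, 48, 90], [111, 46, 89], [179, 90, 62], [45, 16, 129], [0, 6, 45]]
cam [0.392 0.194 1.116]
```

View pics/crop1.png

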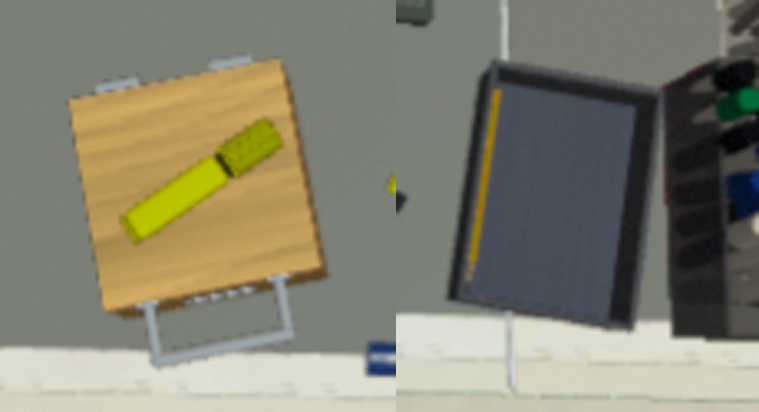

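The crop confirms it: a 25 x 122 mm yellow highlighter lies alone on the lid, from (120,230) to (280,135) in the crop. The bar ends are at (157,362) and (290,336), and the tray's rim corners are clear, with a pencil along its left wall.

```bash
cat >> h.py <<'E'
from scipy.spatial.transform import Rotation as Ro
def plan(pos,z,y):
    """TCP target, tool z and y directions -> tool-frame shift (rows) then turn (rows)"""
    s=bot.read_state(); R=Ro.from_rotvec(s["ee_rot"]); z=np.array(z,float);z/=np.linalg.norm(z)
    y=np.array(y,float); y-=y@z*z; y/=np.linalg.norm(y)
    print("t",round(s["time"],2),"pos",np.round(s["position"],3),"tool x,y,z",R.as_matrix().T.round(2).tolist())
    print("q",np.round(s["joint_pos"],2),"F",np.round(s["ft_force"],1),"open",round(s["opening"],4),"ff",round(s["finger_force"],1))
    d=R.inv().apply(np.array(pos)-s["position"])/.025
    for g in(1,-1):
        M=Ro.from_matrix(np.c_[np.cross(g*y,z),g*y,z]); w=(R.inv()*M).as_rotvec(degrees=True)/5
        print(g,"turn",w.round(2),"shift before turn",d.round(2),"shift after turn",(M.inv().apply(np.array(pos)-s["position"])/.025).round(2))
E
python3 - <<'E'
from h import *
i=eyes.camera_info("top")
print("bar",cast(i,[(227.6,249.7),(267.9,241.8)],.076).round(4).tolist())
t=cast(i,[(430,173.8),(480,182.9),(471.8,254.4),(417,245.3)],.045);print("tray",t.round(3).tolist(),t.mean(0).round(3))
plan((.556,.357,.25),(0,0,-1),(.8,.6,0))
E
```

```text
bar [[0.4335, 0.3835, 0.076], [0.4531, 0.2944, 0.076]]
tray [[0.625, -0.08, 0.045], [0.606, -0.198, 0.045], [0.438, -0.173, 0.045], [0.455, -0.048, 0.045]] [ 0.531 -0.125  0.045]
t 0.1 pos [ 0.178 -0.625  0.205] tool x,y,z [[0.96, 0.27, -0.0], [0.27, -0.96, -0.0], [-0.0, 0.0, -1.0]]
q [ 1.23  0.63  0.04  1.52 -0.03  1.   -0.02] F [-0.  -1.1 -0.2] open 0.0944 ff 0.0
1 turn [-1.000e-02 -2.000e-02 -2.219e+01] shift before turn [ 25.3  -33.61  -1.76] shift after turn [22.34 35.65 -1.81]
-1 turn [-2.000e-02  1.000e-02  1.381e+01] shift before turn [ 25.3  -33.61  -1.76] shift after turn [-22.34 -35.65  -1.81]
```

```bash
python3 -m creep '[{"dz":-0.8},{"dz":-0.8},{"dz":-0.8},{"dx":0.3,"dy":-0.3,"dz":-0.8},{"dx":0.7,"dy":-0.8}]' 1
python3 -m creep '[{"dx":0.8,"dy":-0.9},{"dx":0.8,"dy":-0.9},{"dx":0.8,"dy":-0.9},{"dx":0.8,"dy":-0.9},{"dx":0.8,"dy":-0.9}]'
python3 -m creep '[{"dx":0.8,"dy":-0.9},{"dx":0.8,"dy":-0.9},{"dx":0.8,"dy":-0.9},{"dx":0.8,"dy":-0.9},{"dx":0.8,"dy":-0.9}]'
python3 -m creep '[{"dx":0.8,"dy":-1},{"dx":0.8,"dy":-1},{"dx":0.8,"dy":-1},{"dx":0.8,"dy":-1},{"dx":0.8,"dy":-1}]'
python3 -c "
from h import *
plan((.556,.357,.25),(0,0,-1),(.8,.6,0))"
```

```text
t 0.1 pos [ 0.178 -0.625  0.205] tool x,y,z [[0.96, 0.27, -0.0], [0.27, -0.96, -0.0], [-0.0, 0.0, -1.0]]
q [ 1.23  0.63  0.04  1.52 -0.03  1.   -0.02] F [-0.  -1.1 -0.2] open 0.0944 ff 0.0
1 turn [-1.000e-02 -2.000e-02 -2.219e+01] shift before turn [ 25.3  -33.61  -1.76] shift after turn [22.34 35.65 -1.81]
-1 turn [-2.000e-02  1.000e-02  1.381e+01] shift before turn [ 25.3  -33.61  -1.76] shift after turn [-22.34 -35.65  -1.81]invalid input at $[0]: expected keys dx, dy, dz, wx, wy, wz
invalid input at $[0]: expected keys dx, dy, dz, wx, wy, wz
invalid input at $[0]: expected keys dx, dy, dz, wx, wy, wz
invalid input at $[0]: expected keys dx, dy, dz, wx, wy, wz
```

```bash
python3 -m creep '[{"dx":0,"dy":0,"dz":-0.8,"wx":0,"wy":0,"wz":0},{"dx":0,"dy":0,"dz":-0.8,"wx":0,"wy":0,"wz":0},{"dx":0,"dy":0,"dz":-0.8,"wx":0,"wy":0,"wz":0},{"dx":0.3,"dy":-0.3,"dz":-0.8,"wx":0,"wy":0,"wz":0},{"dx":0.7,"dy":-0.8,"dz":0,"wx":0,"wy":0,"wz":0}]' 1
python3 -m creep '[{"dx":0.8,"dy":-0.9,"dz":0,"wx":0,"wy":0,"wz":0},{"dx":0.8,"dy":-0.9,"dz":0,"wx":0,"wy":0,"wz":0},{"dx":0.8,"dy":-0.9,"dz":0,"wx":0,"wy":0,"wz":0},{"dx":0.8,"dy":-0.9,"dz":0,"wx":0,"wy":0,"wz":0},{"dx":0.8,"dy":-0.9,"dz":0,"wx":0,"wy":0,"wz":0}]'
python3 -m creep '[{"dx":0.8,"dy":-0.9,"dz":0,"wx":0,"wy":0,"wz":0},{"dx":0.8,"dy":-0.9,"dz":0,"wx":0,"wy":0,"wz":0},{"dx":0.8,"dy":-0.9,"dz":0,"wx":0,"wy":0,"wz":0},{"dx":0.8,"dy":-0.9,"dz":0,"wx":0,"wy":0,"wz":0},{"dx":0.8,"dy":-0.9,"dz":0,"wx":0,"wy":0,"wz":0}]'
python3 -m creep '[{"dx":0.8,"dy":-1,"dz":0,"wx":0,"wy":0,"wz":0},{"dx":0.8,"dy":-1,"dz":0,"wx":0,"wy":0,"wz":0},{"dx":0.8,"dy":-1,"dz":0,"wx":0,"wy":0,"wz":0},{"dx":0.8,"dy":-1,"dz":0,"wx":0,"wy":0,"wz":0},{"dx":0.8,"dy":-1,"dz":0,"wx":0,"wy":0,"wz":0}]'
python3 -c "
from h import *
plan((.556,.357,.25),(0,0,-1),(.8,.6,0))"
```

```text
time: 0.52
position: [0.1929, -0.5961, 0.2887]
ee_rot: [3.104, 0.427, -0.001]
ft_force: [-0.5, 0.4, 0.2]
opening: 0.094
finger_force: 0.0
time: 0.93
position: [0.2604, -0.4545, 0.2852]
ee_rot: [-3.111, -0.435, 0.0]
ft_force: [0.0, 0.1, -0.3]
opening: 0.0938
finger_force: 0.0
time: 1.35
position: [0.3256, -0.319, 0.2853]
ee_rot: [-3.111, -0.435, 0.001]
ft_force: [0.9, 0.4, -0.6]
opening: 0.0938
finger_force: 0.0
time: 1.77
position: [0.3874, -0.1714, 0.2854]
ee_rot: [-3.111, -0.435, 0.0]
ft_force: [1.0, -0.4, 0.8]
opening: 0.0941
finger_force: 0.0
t 1.77 pos [ 0.387 -0.171  0.285] tool x,y,z [[0.96, 0.27, -0.0], [0.27, -0.96, -0.0], [-0.0, 0.0, -1.0]]
q [ 0.46  0.2  -0.14  1.99  0.03  0.95 -0.98] F [ 1.  -0.4  0.8] open 0.0941 ff 0.0
1 turn [ -0.     0.   -22.19] shift before turn [ 12.28 -18.48   1.41] shift after turn [12.86 18.08  1.42]
-1 turn [ 0.    0.   13.81] shift before turn [ 12.28 -18.48   1.41] shift after turn [-12.86 -18.08   1.42]
```

```bash
R='see typed rows'
python3 -m creep '[{"dx":0.7,"dy":-1,"dz":0,"wx":0,"wy":0,"wz":0},{"dx":0.7,"dy":-1,"dz":0,"wx":0,"wy":0,"wz":0},{"dx":0.7,"dy":-1,"dz":0,"wx":0,"wy":0,"wz":0},{"dx":0.7,"dy":-1,"dz":0,"wx":0,"wy":0,"wz":0},{"dx":0.7,"dy":-1,"dz":0,"wx":0,"wy":0,"wz":0}]' >/dev/null
python3 -m creep '[{"dx":0.7,"dy":-1,"dz":0,"wx":0,"wy":0,"wz":0},{"dx":0.7,"dy":-1,"dz":0,"wx":0,"wy":0,"wz":0},{"dx":0.7,"dy":-1,"dz":0,"wx":0,"wy":0,"wz":0},{"dx":0.7,"dy":-1,"dz":0,"wx":0,"wy":0,"wz":0},{"dx":0.7,"dy":-1,"dz":0,"wx":0,"wy":0,"wz":0}]' >/dev/null
python3 -m creep '[{"dx":0.7,"dy":-1,"dz":0,"wx":0,"wy":0,"wz":0},{"dx":0.7,"dy":-1,"dz":0,"wx":0,"wy":0,"wz":0},{"dx":0.7,"dy":-1,"dz":0,"wx":0,"wy":0,"wz":0},{"dx":0.7,"dy":-1,"dz":0,"wx":0,"wy":0,"wz":0},{"dx":0.7,"dy":-1,"dz":0,"wx":0,"wy":0,"wz":0}]' >/dev/null
python3 -m creep '[{"dx":0.7,"dy":-1,"dz":0,"wx":0,"wy":0,"wz":0},{"dx":0.7,"dy":-1,"dz":0,"wx":0,"wy":0,"wz":0},{"dx":0,"dy":0,"dz":0,"wx":0,"wy":0,"wz":-1},{"dx":0,"dy":0,"dz":0,"wx":0,"wy":0,"wz":-1},{"dx":0,"dy":0,"dz":0,"wx":0,"wy":0,"wz":-1}]' >/dev/null
python3 -m creep '[{"dx":0,"dy":0,"dz":0,"wx":0,"wy":0,"wz":-1},{"dx":0,"dy":0,"dz":0,"wx":0,"wy":0,"wz":-1},{"dx":0,"dy":0,"dz":0,"wx":0,"wy":0,"wz":-1},{"dx":0,"dy":0,"dz":0,"wx":0,"wy":0,"wz":-1},{"dx":0,"dy":0,"dz":0,"wx":0,"wy":0,"wz":-1}]' >/dev/null
python3 -m creep '[{"dx":0,"dy":0,"dz":0,"wx":0,"wy":0,"wz":-1},{"dx":0,"dy":0,"dz":0,"wx":0,"wy":0,"wz":-1},{"dx":0,"dy":0,"dz":0,"wx":0,"wy":0,"wz":-1},{"dx":0,"dy":0,"dz":0,"wx":0,"wy":0,"wz":-1},{"dx":0,"dy":0,"dz":0,"wx":0,"wy":0,"wz":-1}]' >/dev/null
python3 -m creep '[{"dx":0,"dy":0,"dz":0,"wx":0,"wy":0,"wz":-1},{"dx":0,"dy":0,"dz":0,"wx":0,"wy":0,"wz":-1},{"dx":0,"dy":0,"dz":0,"wx":0,"wy":0,"wz":-1},{"dx":0,"dy":0,"dz":0,"wx":0,"wy":0,"wz":-1},{"dx":0,"dy":0,"dz":0,"wx":0,"wy":0,"wz":-1}]' >/dev/null
python3 -m creep '[{"dx":0,"dy":0,"dz":0,"wx":0,"wy":0,"wz":-1},{"dx":0,"dy":0,"dz":0,"wx":0,"wy":0,"wz":-1},{"dx":0,"dy":0,"dz":0,"wx":0,"wy":0,"wz":-1},{"dx":0,"dy":0,"dz":0,"wx":0,"wy":0,"wz":-1},{"dx":0,"dy":0,"dz":0,"wx":0,"wy":0,"wz":0}]'
python3 - <<'E'
from h import *
plan((.556,.357,.085),(0,0,-1),(.803,.596,0))
i=eyes.camera_info("wrist"); im=eyes.camera("wrist")[:,:,::-1].copy(); cv2.imwrite("pics/w1.png",im)
H,S,V=cv2.split(cv2.cvtColor(im,cv2.COLOR_BGR2HSV)); Y=((H>24)&(H<37)&(S>150)).astype(np.uint8)
cs=max(cv2.findContours(Y,0,1)[0],key=cv2.contourArea)
print(*[np.round(x,3).tolist() for x in rect(i,cs,.098)])
E
```

```text
time: 5.1
position: [0.5567, 0.317, 0.2848]
ee_rot: [-1.425, -2.799, 0.001]
ft_force: [0.1, -0.4, 0.1]
opening: 0.0939
finger_force: 0.0
t 5.1 pos [0.557 0.317 0.285] tool x,y,z [[-0.59, 0.81, 0.0], [0.81, 0.59, -0.0], [-0.0, -0.0, -1.0]]
q [-0.13  0.65 -0.79  1.42  0.46  1.27 -0.32] F [ 0.1 -0.4  0.1] open 0.0939 ff 0.0
1 turn [-0.01 -0.   -0.11] shift before turn [1.31 0.93 7.99] shift after turn [1.3  0.93 7.99]
-1 turn [-1.000e-02  2.000e-02  3.589e+01] shift before turn [1.31 0.93 7.99] shift after turn [-1.3  -0.93  7.99]
[0.543, 0.376] [21.868, 75.64] [[0.5120000243186951, 0.4000000059604645], [0.5569999814033508, 0.33899998664855957], [0.5740000009536743, 0.35199999809265137], [0.5289999842643738, 0.4129999876022339]]
```

View pics/w1.png

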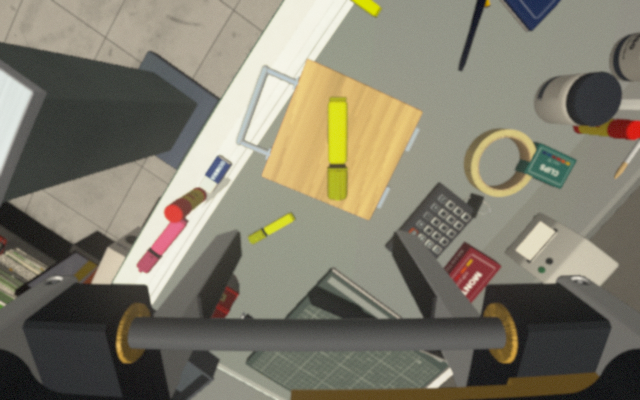

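The wrist view shows the highlighter at (338,148), aligned with the tool, and its end edge agrees with the top view to 2 mm. I go down, grip and lift.

```bash
python3 -m creep '[{"dx":0.6,"dy":0.5,"dz":0.8,"wx":0,"wy":0,"wz":-0.1},{"dx":0.7,"dy":0.43,"dz":0.8,"wx":0,"wy":0,"wz":0},{"dx":0,"dy":0,"dz":1,"wx":0,"wy":0,"wz":0},{"dx":0,"dy":0,"dz":1,"wx":0,"wy":0,"wz":0},{"dx":0,"dy":0,"dz":1,"wx":0,"wy":0,"wz":0}]' 0.3 >/dev/null
python3 -m creep '[{"dx":0,"dy":0,"dz":1,"wx":0,"wy":0,"wz":0},{"dx":0,"dy":0,"dz":1,"wx":0,"wy":0,"wz":0},{"dx":0,"dy":0,"dz":0.7,"wx":0,"wy":0,"wz":0},{"dx":0,"dy":0,"dz":0.4,"wx":0,"wy":0,"wz":0},{"dx":0,"dy":0,"dz":0.3,"wx":0,"wy":0,"wz":0}]'
python3 -m creep '[{"dx":0,"dy":0,"dz":0,"wx":0,"wy":0,"wz":0},{"dx":0,"dy":0,"dz":0,"wx":0,"wy":0,"wz":0},{"dx":0,"dy":0,"dz":0,"wx":0,"wy":0,"wz":0},{"dx":0,"dy":0,"dz":0,"wx":0,"wy":0,"wz":0},{"dx":0,"dy":0,"dz":0,"wx":0,"wy":0,"wz":0}]' -1
python3 -m creep '[{"dx":0,"dy":0,"dz":0,"wx":0,"wy":0,"wz":0},{"dx":0,"dy":0,"dz":0,"wx":0,"wy":0,"wz":0},{"dx":0,"dy":0,"dz":0,"wx":0,"wy":0,"wz":0},{"dx":0,"dy":0,"dz":0,"wx":0,"wy":0,"wz":0},{"dx":0,"dy":0,"dz":0,"wx":0,"wy":0,"wz":0}]'
```

```text
time: 5.98
position: [0.5561, 0.3568, 0.0841]
ee_rot: [-1.418, -2.803, 0.002]
ft_force: [-0.6, 0.2, 0.2]
opening: 0.061
finger_force: 0.0
time: 6.4
position: [0.557, 0.3577, 0.0866]
ee_rot: [1.416, 2.803, 0.002]
ft_force: [0.1, -0.5, -0.3]
opening: 0.0313
finger_force: 0.0
time: 6.82
position: [0.5568, 0.3575, 0.0862]
ee_rot: [1.416, 2.804, 0.001]
ft_force: [-0.6, -1.2, 5.5]
opening: 0.0249
finger_force: 30.0
```

```bash
python3 -m creep '[{"dx":0,"dy":0,"dz":-0.4,"wx":0,"wy":0,"wz":0},{"dx":0,"dy":0,"dz":-0.8,"wx":0,"wy":0,"wz":0},{"dx":0,"dy":0,"dz":-1,"wx":0,"wy":0,"wz":0},{"dx":0,"dy":0,"dz":-1,"wx":0,"wy":0,"wz":0},{"dx":0,"dy":0,"dz":-1,"wx":0,"wy":0,"wz":0}]' >/dev/null
python3 -m creep '[{"dx":0,"dy":0,"dz":-1,"wx":0,"wy":0,"wz":0},{"dx":0,"dy":0,"dz":-1,"wx":0,"wy":0,"wz":0},{"dx":0,"dy":0,"dz":-0.5,"wx":0,"wy":0,"wz":0},{"dx":0,"dy":0,"dz":0,"wx":0,"wy":0,"wz":0},{"dx":0,"dy":0,"dz":0,"wx":0,"wy":0,"wz":0}]'
python3 -c "
from h import *
plan((.528,-.137,.25),(0,0,-1),(.166,.983,0))"
```

```text
time: 7.65
position: [0.5564, 0.3571, 0.2528]
ee_rot: [1.416, 2.804, -0.0]
ft_force: [-0.3, -0.6, -1.0]
opening: 0.0248
finger_force: 30.0
t 7.65 pos [0.556 0.357 0.253] tool x,y,z [[-0.59, 0.8, -0.0], [0.8, 0.59, -0.0], [0.0, -0.0, -1.0]]
q [-0.2   0.7  -0.77  1.41  0.5   1.23 -0.38] F [-0.3 -0.6 -1. ] open 0.0248 ff 30.0
1 turn [-0.   0.  -8.8] shift before turn [-15.23 -12.64   0.12] shift after turn [ -2.17 -19.68   0.11]
-1 turn [ 0.   0.  27.2] shift before turn [-15.23 -12.64   0.12] shift after turn [ 2.17 19.68  0.11]
```

```bash
python3 -m creep '[{"dx":-0.6,"dy":-0.5,"dz":0,"wx":0,"wy":0,"wz":0},{"dx":-0.95,"dy":-0.8,"dz":0,"wx":0,"wy":0,"wz":0},{"dx":-0.95,"dy":-0.8,"dz":0,"wx":0,"wy":0,"wz":0},{"dx":-0.95,"dy":-0.8,"dz":0,"wx":0,"wy":0,"wz":0},{"dx":-0.95,"dy":-0.8,"dz":0,"wx":0,"wy":0,"wz":0}]' >/dev/null
python3 -m creep '[{"dx":-0.95,"dy":-0.8,"dz":0,"wx":0,"wy":0,"wz":0},{"dx":-0.95,"dy":-0.8,"dz":0,"wx":0,"wy":0,"wz":0},{"dx":-0.95,"dy":-0.8,"dz":0,"wx":0,"wy":0,"wz":0},{"dx":-0.95,"dy":-0.8,"dz":0,"wx":0,"wy":0,"wz":0},{"dx":-0.95,"dy":-0.8,"dz":0,"wx":0,"wy":0,"wz":0}]' >/dev/null
python3 -m creep '[{"dx":-0.95,"dy":-0.8,"dz":0,"wx":0,"wy":0,"wz":0},{"dx":-0.95,"dy":-0.8,"dz":0,"wx":0,"wy":0,"wz":0},{"dx":-0.95,"dy":-0.8,"dz":0,"wx":0,"wy":0,"wz":0},{"dx":-0.95,"dy":-0.8,"dz":0,"wx":0,"wy":0,"wz":0},{"dx":-0.95,"dy":-0.8,"dz":0,"wx":0,"wy":0,"wz":0}]' >/dev/null
python3 -m creep '[{"dx":-0.95,"dy":-0.8,"dz":0,"wx":0,"wy":0,"wz":0},{"dx":-0.5,"dy":-0.3,"dz":0,"wx":0,"wy":0,"wz":0},{"dx":0,"dy":0,"dz":0,"wx":0,"wy":0,"wz":-0.8},{"dx":0,"dy":0,"dz":0,"wx":0,"wy":0,"wz":-1},{"dx":0,"dy":0,"dz":0,"wx":0,"wy":0,"wz":-1}]' >/dev/null
python3 -m creep '[{"dx":0,"dy":0,"dz":0,"wx":0,"wy":0,"wz":-1},{"dx":0,"dy":0,"dz":0,"wx":0,"wy":0,"wz":-1},{"dx":0,"dy":0,"dz":0,"wx":0,"wy":0,"wz":-1},{"dx":0,"dy":0,"dz":0,"wx":0,"wy":0,"wz":-1},{"dx":0,"dy":0,"dz":0,"wx":0,"wy":0,"wz":-1}]' >/dev/null
python3 -m creep '[{"dx":0,"dy":0,"dz":0,"wx":0,"wy":0,"wz":-1},{"dx":0,"dy":0,"dz":0,"wx":0,"wy":0,"wz":0},{"dx":0,"dy":0,"dz":0,"wx":0,"wy":0,"wz":0},{"dx":0,"dy":0,"dz":0,"wx":0,"wy":0,"wz":0},{"dx":0,"dy":0,"dz":0,"wx":0,"wy":0,"wz":0}]'
python3 - <<'E'
from h import *
plan((.528,-.137,.025),(0,0,-1),(.166,.983,0))
im=eyes.camera("wrist")[:,:,::-1].copy(); cv2.imwrite("pics/w2.png",im)
E
```

```text
time: 10.15
position: [0.5264, -0.1415, 0.2525]
ee_rot: [-0.265, -3.13, -0.0]
ft_force: [0.4, -0.3, -0.9]
opening: 0.0249
finger_force: 30.0
t 10.15 pos [ 0.526 -0.141  0.252] tool x,y,z [[-0.99, 0.17, 0.0], [0.17, 0.99, 0.0], [-0.0, 0.0, -1.0]]
q [ 0.86  0.61 -1.05  1.73  0.57  1.14  1.04] F [ 0.4 -0.3 -0.9] open 0.0249 ff 30.0
1 turn [ 0.   -0.01 -0.02] shift before turn [-0.04  0.19  9.1 ] shift after turn [-0.03  0.19  9.1 ]
-1 turn [-2.000e-02 -0.000e+00  3.598e+01] shift before turn [-0.04  0.19  9.1 ] shift after turn [ 0.03 -0.19  9.1 ]
```

View pics/w2.png

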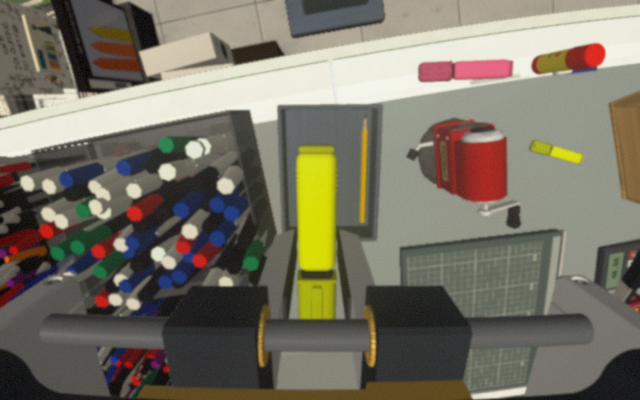

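The wrist view shows the highlighter held over the tray (316,230), aligned with it, and the pencil at (364,170). Pens stand right beside the tray at (250,180), so I check their height before lowering the wide gripper body.

Run:
```python
from h import *
i=eyes.camera_info("side");E=np.array(i["extrinsics"]);R,t=E[:3,:3],E[:3,3];C=-R.T@t
px=[(380,118),(400,124),(420,130),(440,138),(455,150),(400,140)]
u=undist(i,px);d=np.c_[u[:,0],-u[:,1],-np.ones(len(u))]@R
for y in(-.22,-.28): print(y,(C+d*((y-C[1])/d[:,1])[:,None]).round(3).tolist())
it=eyes.camera_info("top"); w=[(487,195),(505,177),(495,220)]
for z in(.1,.15,.2): print(z,cast(it,w,z).round(3).tolist())
```

```text
-0.22 [[0.573, -0.22, 0.189], [0.509, -0.22, 0.18], [0.446, -0.22, 0.172], [0.385, -0.22, 0.158], [0.337, -0.22, 0.129], [0.503, -0.22, 0.13]]
-0.28 [[0.591, -0.28, 0.169], [0.524, -0.28, 0.16], [0.458, -0.28, 0.151], [0.394, -0.28, 0.136], [0.343, -0.28, 0.106], [0.517, -0.28, 0.107]]
0.1 [[0.568, -0.192, 0.1], [0.61, -0.233, 0.1], [0.512, -0.208, 0.1]]
0.15 [[0.559, -0.173, 0.15], [0.599, -0.212, 0.15], [0.507, -0.188, 0.15]]
0.2 [[0.551, -0.154, 0.2], [0.589, -0.191, 0.2], [0.501, -0.168, 0.2]]
```

```bash
python3 -m creep '[{"dx":0,"dy":0.5,"dz":0.5,"wx":0,"wy":0,"wz":0},{"dx":0,"dy":0.4,"dz":1,"wx":0,"wy":0,"wz":0},{"dx":0,"dy":0,"dz":1,"wx":0,"wy":0,"wz":0},{"dx":0,"dy":0,"dz":1,"wx":0,"wy":0,"wz":0},{"dx":0,"dy":0,"dz":1,"wx":0,"wy":0,"wz":0}]'
python3 -m creep '[{"dx":0,"dy":0,"dz":1,"wx":0,"wy":0,"wz":0},{"dx":0,"dy":0,"dz":0.7,"wx":0,"wy":0,"wz":0},{"dx":0,"dy":0,"dz":0.3,"wx":0,"wy":0,"wz":0},{"dx":0,"dy":0,"dz":0,"wx":0,"wy":0,"wz":0},{"dx":0,"dy":0,"dz":0,"wx":0,"wy":0,"wz":0}]'
python3 -m creep '[{"dx":0,"dy":0,"dz":0,"wx":0,"wy":0,"wz":0},{"dx":0,"dy":0,"dz":0,"wx":0,"wy":0,"wz":0},{"dx":0,"dy":0,"dz":0,"wx":0,"wy":0,"wz":0},{"dx":0,"dy":0,"dz":0,"wx":0,"wy":0,"wz":0},{"dx":0,"dy":0,"dz":-0.5,"wx":0,"wy":0,"wz":0}]' 0.3
python3 -m creep '[{"dx":0,"dy":0,"dz":-0.8,"wx":0,"wy":0,"wz":0},{"dx":0,"dy":0,"dz":-1,"wx":0,"wy":0,"wz":0},{"dx":0,"dy":0,"dz":-1,"wx":0,"wy":0,"wz":0},{"dx":0,"dy":0,"dz":-1,"wx":0,"wy":0,"wz":0},{"dx":0,"dy":0,"dz":-1,"wx":0,"wy":0,"wz":0}]'
python3 - <<'E'
from h import *
a=.22; b=np.array([.444,.339,.076]); th=np.radians(32)
z=np.array([np.sin(th)*np.cos(a),np.sin(th)*np.sin(a),-np.cos(th)])
# pre-grasp: 100 mm back along the tool
plan(b-z*.081,z,(np.cos(a),np.sin(a),0))
im=eyes.camera("wrist")[:,:,::-1].copy(); cv2.imwrite("pics/w3.png",im)
E
```

```text
time: 10.62
position: [0.5306, -0.1192, 0.1396]
ee_rot: [0.263, 3.13, -0.001]
ft_force: [-0.4, -0.1, -0.5]
opening: 0.0247
finger_force: 30.0
time: 11.03
position: [0.5309, -0.1191, 0.091]
ee_rot: [0.263, 3.13, 0.0]
ft_force: [-0.1, 0.3, -0.1]
opening: 0.0247
finger_force: 30.0
time: 11.45
position: [0.5292, -0.1196, 0.1022]
ee_rot: [-0.262, -3.128, 0.0]
ft_force: [-0.5, -0.1, -0.8]
opening: 0.0546
finger_force: 0.0
time: 11.87
position: [0.5304, -0.1189, 0.2253]
ee_rot: [0.261, 3.13, 0.0]
ft_force: [0.6, -0.3, 0.1]
opening: 0.0612
finger_force: 0.0
t 11.87 pos [ 0.53  -0.119  0.225] tool x,y,z [[-0.99, 0.17, -0.0], [0.17, 0.99, 0.0], [0.0, 0.0, -1.0]]
q [ 0.8   0.63 -1.02  1.78  0.61  1.09  0.97] F [ 0.6 -0.3  0.1] open 0.0612 ff 0.0
1 turn [-5.62 -3.78 13.2 ] shift before turn [ 8.04 16.84  3.22] shift after turn [18.63 -2.63  2.16]
-1 turn [  4.19  -6.23 -21.76] shift before turn [ 8.04 16.84  3.22] shift after turn [-18.63   2.63   2.16]
```

View pics/w3.png

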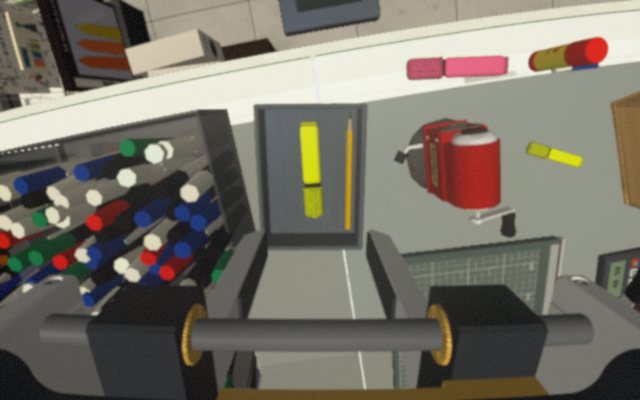

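The wrist view shows the highlighter flat in the tray at (311,170), beside the pencil (349,175). Next I go to the bar, coming from the front with the fingers tilted about 32°, so the lid can swing to 45° clear of the gripper's body.

```bash
python3 -m creep '[{"dx":0.3,"dy":0.5,"dz":-0.8,"wx":0,"wy":0,"wz":0},{"dx":0.47,"dy":1,"dz":-0.7,"wx":0,"wy":0,"wz":0},{"dx":0.47,"dy":1,"dz":0,"wx":0,"wy":0,"wz":0},{"dx":0.47,"dy":1,"dz":0,"wx":0,"wy":0,"wz":0},{"dx":0.47,"dy":1,"dz":0,"wx":0,"wy":0,"wz":0}]' 0 >/dev/null
python3 -m creep '[{"dx":0.47,"dy":1,"dz":0,"wx":0,"wy":0,"wz":0},{"dx":0.47,"dy":1,"dz":0,"wx":0,"wy":0,"wz":0},{"dx":0.47,"dy":1,"dz":0,"wx":0,"wy":0,"wz":0},{"dx":0.47,"dy":1,"dz":0,"wx":0,"wy":0,"wz":0},{"dx":0.47,"dy":1,"dz":0,"wx":0,"wy":0,"wz":0}]' >/dev/null
python3 -m creep '[{"dx":0.47,"dy":1,"dz":0,"wx":0,"wy":0,"wz":0},{"dx":0.47,"dy":1,"dz":0,"wx":0,"wy":0,"wz":0},{"dx":0.47,"dy":1,"dz":0,"wx":0,"wy":0,"wz":0},{"dx":0.47,"dy":1,"dz":0,"wx":0,"wy":0,"wz":0},{"dx":0.47,"dy":1,"dz":0,"wx":0,"wy":0,"wz":0}]'
python3 -m creep '[{"dx":0.47,"dy":1,"dz":0,"wx":0,"wy":0,"wz":0},{"dx":0.3,"dy":0.4,"dz":0,"wx":0,"wy":0,"wz":0},{"dx":0,"dy":0,"dz":0,"wx":0,"wy":0,"wz":0.7},{"dx":0,"dy":0,"dz":0,"wx":0,"wy":0,"wz":1},{"dx":0,"dy":0,"dz":0,"wx":0,"wy":0,"wz":1}]'
python3 -m creep '[{"dx":0,"dy":0,"dz":0,"wx":0,"wy":0,"wz":1},{"dx":0,"dy":0,"dz":0,"wx":0,"wy":0,"wz":1},{"dx":0,"dy":0,"dz":0,"wx":0,"wy":0,"wz":1},{"dx":0,"dy":0,"dz":0,"wx":0,"wy":0,"wz":1},{"dx":0,"dy":0,"dz":0,"wx":0,"wy":0,"wz":1}]' >/dev/null
python3 -m creep '[{"dx":0,"dy":0,"dz":0,"wx":0,"wy":0,"wz":1},{"dx":0,"dy":0,"dz":0,"wx":0,"wy":0,"wz":1},{"dx":0,"dy":0,"dz":0,"wx":0,"wy":0,"wz":1},{"dx":0,"dy":0,"dz":0,"wx":0,"wy":0,"wz":1},{"dx":0,"dy":0,"dz":0,"wx":0,"wy":0,"wz":1}]'
python3 -m creep '[{"dx":0,"dy":0,"dz":0,"wx":0,"wy":0,"wz":0.7},{"dx":0,"dy":0,"dz":0,"wx":-0.8,"wy":0,"wz":0},{"dx":0,"dy":0,"dz":0,"wx":-1,"wy":0,"wz":0},{"dx":0,"dy":0,"dz":0,"wx":-1,"wy":0,"wz":0},{"dx":0,"dy":0,"dz":0,"wx":-1,"wy":0,"wz":0}]' >/dev/null
python3 -m creep '[{"dx":0,"dy":0,"dz":0,"wx":-1,"wy":0,"wz":0},{"dx":0,"dy":0,"dz":0,"wx":-1,"wy":0,"wz":0},{"dx":0,"dy":0,"dz":0,"wx":-0.6,"wy":0,"wz":0},{"dx":0,"dy":0,"dz":0,"wx":0,"wy":0,"wz":0},{"dx":0,"dy":0,"dz":0,"wx":0,"wy":0,"wz":0}]'
python3 - <<'E'
from h import *
a=.22; b=np.array([.444,.339,.076]); th=np.radians(32)
z=np.array([np.sin(th)*np.cos(a),np.sin(th)*np.sin(a),-np.cos(th)])
plan(b-z*.081,z,(np.cos(a),np.sin(a),0))
i=eyes.camera_info("wrist");im=eyes.camera("wrist")[:,:,::-1].copy(); cv2.imwrite("pics/w4.png",im)
im=eyes.camera("top")[:,:,::-1]; cv2.imwrite("pics/t4.png",im)
import json;json.dump({k:np.array(v).tolist() for k,v in i.items()},open("w4.json","w"))
E
```

```text
time: 13.17
position: [0.4205, 0.2681, 0.2613]
ee_rot: [0.262, 3.13, 0.0]
ft_force: [0.8, -0.2, -0.0]
opening: 0.0469
finger_force: 0.0
time: 13.58
position: [0.4075, 0.3051, 0.2613]
ee_rot: [0.632, 3.077, 0.001]
ft_force: [-0.4, -0.3, 0.4]
opening: 0.0472
finger_force: 0.0
time: 14.42
position: [0.4077, 0.3048, 0.2613]
ee_rot: [-1.875, -2.521, -0.001]
ft_force: [0.2, -0.2, -0.5]
opening: 0.0475
finger_force: 0.0
time: 15.25
position: [0.4083, 0.3042, 0.2609]
ee_rot: [1.701, 2.159, 0.586]
ft_force: [0.5, -0.1, -0.5]
opening: 0.0471
finger_force: 0.0
t 15.25 pos [0.408 0.304 0.261] tool x,y,z [[-0.23, 0.97, -0.0], [0.84, 0.2, 0.51], [0.5, 0.11, -0.86]]
q [-0.57  0.21 -0.44  2.28  1.08  0.52 -1.68] F [ 0.5 -0.1 -0.5] open 0.0471 ff 0.0
1 turn [-0.29 -0.04  0.17] shift before turn [ 1.07 -2.37  4.  ] shift after turn [ 1.05 -2.48  3.93]
-1 turn [  0.07  -0.45 -35.83] shift before turn [ 1.07 -2.37  4.  ] shift after turn [-1.05  2.48  3.93]
```

View pics/w4.png

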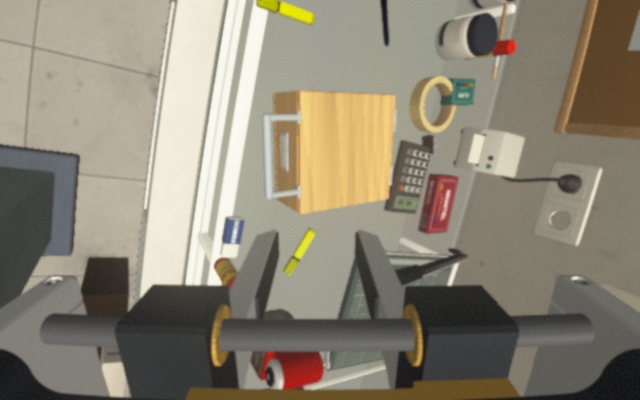

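The wrist view shows the bar upright from (268,116) to (270,197), in front of the lid. I cast it as a check.

Run:
```python
from h import *
import json;i=json.load(open("w4.json"))
im=cv2.imread("pics/w4.png");H,S,V=cv2.split(cv2.cvtColor(im,cv2.COLOR_BGR2HSV))
for y in (130,150,170,185): print(y,V[y,258:292].tolist())
c=cast(i,[(268,116),(270,197)],.076);print(c.round(4).tolist(),c.mean(0).round(4))
W=((H>8)&(H<24)&(S>70)&(V>90)); cc=max(cv2.findContours(W[60:230,200:410].astype(np.uint8),0,1,offset=(200,60))[0],key=cv2.contourArea)
print(cv2.approxPolyDP(cc,6,True).reshape(-1,2).tolist()); print(cast(i,[(299,90),(396,95),(391,202),(301,212)],.08).round(3).tolist())
```

```text
130 [171, 169, 171, 166, 160, 169, 186, 206, 219, 221, 213, 202, 184, 166, 163, 158, 152, 151, 148, 149, 146, 150, 147, 144, 145, 149, 151, 151, 153, 153, 156, 154, 153, 149]
150 [169, 169, 170, 167, 165, 163, 176, 195, 210, 221, 222, 209, 196, 181, 169, 165, 160, 164, 166, 156, 147, 147, 150, 158, 158, 162, 167, 174, 173, 180, 168, 157, 154, 155]
170 [172, 172, 169, 170, 169, 165, 165, 184, 199, 214, 221, 214, 202, 186, 169, 166, 160, 160, 161, 155, 144, 143, 146, 144, 142, 142, 143, 145, 161, 181, 175, 159, 155, 154]
185 [170, 171, 171, 168, 168, 165, 158, 171, 192, 211, 218, 220, 206, 198, 181, 169, 161, 156, 157, 151, 146, 142, 144, 141, 144, 146, 147, 144, 147, 152, 151, 153, 152, 155]
[[0.4359, 0.3847, 0.076], [0.4565, 0.293, 0.076]] [0.4462 0.3389 0.076 ]
[[273, 94], [275, 113], [298, 109], [301, 116], [298, 125], [273, 124], [275, 188], [301, 189], [299, 198], [278, 200], [302, 214], [389, 198], [395, 95]]
[[0.466, 0.421, 0.08], [0.613, 0.454, 0.08], [0.653, 0.304, 0.08], [0.5, 0.278, 0.08]]
```

```bash
python3 -m creep '[{"dx":0.5,"dy":-0.8,"dz":0,"wx":-0.3,"wy":0,"wz":0.2},{"dx":0.5,"dy":-0.8,"dz":0.3,"wx":0,"wy":0,"wz":0},{"dx":0,"dy":-0.8,"dz":0.8,"wx":0,"wy":0,"wz":0},{"dx":0,"dy":0,"dz":1,"wx":0,"wy":0,"wz":0},{"dx":0,"dy":0,"dz":1,"wx":0,"wy":0,"wz":0}]' -0.45
python3 -m creep '[{"dx":0,"dy":0,"dz":0.7,"wx":0,"wy":0,"wz":0},{"dx":0,"dy":0,"dz":0,"wx":0,"wy":0,"wz":0},{"dx":0,"dy":0,"dz":0,"wx":0,"wy":0,"wz":0},{"dx":0,"dy":0,"dz":0,"wx":0,"wy":0,"wz":0},{"dx":0,"dy":0,"dz":0,"wx":0,"wy":0,"wz":0}]'
python3 - <<'E'
from h import *
a=.222; b=np.array([.445,.339,.076]); th=np.radians(32)
z=np.array([np.sin(th)*np.cos(a),np.sin(th)*np.sin(a),-np.cos(th)])
plan(b+z*.019,z,(np.cos(a),np.sin(a),0))
E
```

```text
time: 15.77
position: [0.3987, 0.325, 0.1673]
ee_rot: [1.71, 2.131, 0.61]
ft_force: [0.7, 0.4, 0.5]
opening: 0.0262
finger_force: 0.0
time: 16.18
position: [0.4072, 0.3263, 0.1542]
ee_rot: [1.711, 2.129, 0.611]
ft_force: [0.2, 0.4, 0.0]
opening: 0.0259
finger_force: 0.0
t 16.18 pos [0.407 0.326 0.154] tool x,y,z [[-0.22, 0.98, 0.0], [0.83, 0.18, 0.53], [0.51, 0.12, -0.85]]
q [-0.71  0.47 -0.39  2.39  1.76  0.58 -2.48] F [0.2 0.4 0. ] open 0.0259 ff 0.0
1 turn [-0.03 -0.01 -0.06] shift before turn [ 0.16 -0.3   4.25] shift after turn [ 0.16 -0.31  4.25]
-1 turn [-2.000e-02  4.000e-02  3.594e+01] shift before turn [ 0.16 -0.3   4.25] shift after turn [-0.16  0.31  4.25]
```

```bash
python3 -m creep '[{"dx":0.16,"dy":-0.3,"dz":0.4,"wx":0,"wy":0,"wz":0},{"dx":0,"dy":0,"dz":0.6,"wx":0,"wy":0,"wz":0},{"dx":0,"dy":0,"dz":0.6,"wx":0,"wy":0,"wz":0},{"dx":0,"dy":0,"dz":0.6,"wx":0,"wy":0,"wz":0},{"dx":0,"dy":0,"dz":0,"wx":0,"wy":0,"wz":0}]'
python3 - <<'E'
from h import *
a=.222; b=np.array([.445,.339,.076]); th=np.radians(32)
z=np.array([np.sin(th)*np.cos(a),np.sin(th)*np.sin(a),-np.cos(th)])
plan(b+z*.019,z,(np.cos(a),np.sin(a),0))
E
```

```text
time: 16.6
position: [0.429, 0.3347, 0.1018]
ee_rot: [1.712, 2.129, 0.608]
ft_force: [0.8, 0.3, -0.6]
opening: 0.0257
finger_force: 0.0
t 16.6 pos [0.429 0.335 0.102] tool x,y,z [[-0.22, 0.98, 0.0], [0.83, 0.18, 0.53], [0.51, 0.12, -0.85]]
q [-0.68  0.62 -0.41  2.38  1.96  0.66 -2.65] F [ 0.8  0.3 -0.6] open 0.0257 ff 0.0
1 turn [-0.04  0.01 -0.06] shift before turn [0.03 0.02 1.98] shift after turn [0.03 0.01 1.98]
-1 turn [2.000e-02 7.000e-02 3.594e+01] shift before turn [0.03 0.02 1.98] shift after turn [-0.03 -0.01  1.98]
```

```bash
python3 -m creep '[{"dx":0,"dy":0,"dz":0.5,"wx":0,"wy":0,"wz":0},{"dx":0,"dy":0,"dz":0.5,"wx":0,"wy":0,"wz":0},{"dx":0,"dy":0,"dz":0.5,"wx":0,"wy":0,"wz":0},{"dx":0,"dy":0,"dz":0.4,"wx":0,"wy":0,"wz":0},{"dx":0,"dy":0,"dz":0,"wx":0,"wy":0,"wz":0}]'
python3 - <<'E'
from h import *
a=.222; b=np.array([.445,.339,.076]); th=np.radians(32)
z=np.array([np.sin(th)*np.cos(a),np.sin(th)*np.sin(a),-np.cos(th)])
plan(b+z*.019,z,(np.cos(a),np.sin(a),0))
im=np.hstack([cv2.resize(eyes.camera("wrist")[60:380,160:480],(400,400)),cv2.resize(eyes.camera("side")[160:360,200:400],(400,400))]); cv2.imwrite("pics/w5.png",im[:,:,::-1])
E
```

```text
time: 17.02
position: [0.4532, 0.3403, 0.0618]
ee_rot: [1.711, 2.129, 0.608]
ft_force: [0.0, -0.9, -0.2]
opening: 0.0262
finger_force: 0.0
t 17.02 pos [0.453 0.34  0.062] tool x,y,z [[-0.22, 0.98, 0.0], [0.83, 0.18, 0.53], [0.51, 0.12, -0.85]]
q [-0.64  0.73 -0.42  2.35  2.07  0.71 -2.72] F [ 0.  -0.9 -0.2] open 0.0262 ff 0.0
1 turn [-0.04  0.01 -0.06] shift before turn [0.02 0.02 0.1 ] shift after turn [0.02 0.02 0.1 ]
-1 turn [1.000e-02 6.000e-02 3.594e+01] shift before turn [0.02 0.02 0.1 ] shift after turn [-0.02 -0.02  0.1 ]
```

View pics/w5.png

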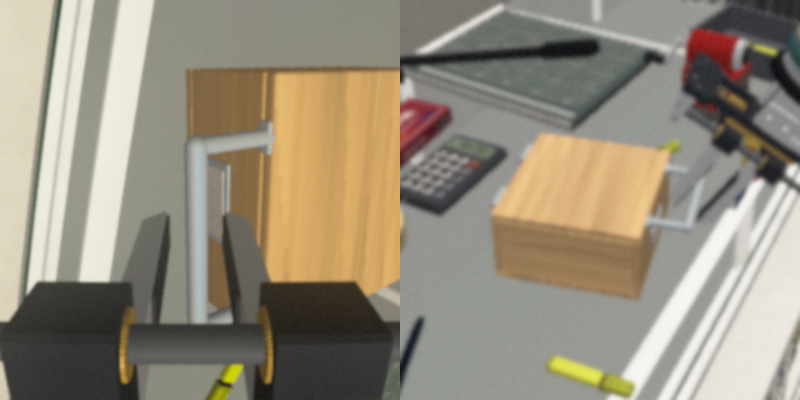

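The left half shows the bar (column 200) between the two fingertips (150 and 235) at about mid-bar, and the side view shows the lid shut with the fingers at the bar. I close the gripper.

```bash
python3 -m creep '[{"dx":0,"dy":0,"dz":0.1,"wx":0,"wy":0,"wz":0},{"dx":0,"dy":0,"dz":0,"wx":0,"wy":0,"wz":0},{"dx":0,"dy":0,"dz":0,"wx":0,"wy":0,"wz":0},{"dx":0,"dy":0,"dz":0,"wx":0,"wy":0,"wz":0},{"dx":0,"dy":0,"dz":0,"wx":0,"wy":0,"wz":0}]' -1
python3 -m creep '[{"dx":0,"dy":0,"dz":0,"wx":0,"wy":0,"wz":0},{"dx":0,"dy":0,"dz":0,"wx":0,"wy":0,"wz":0},{"dx":0,"dy":0,"dz":0,"wx":0,"wy":0,"wz":0},{"dx":0,"dy":0,"dz":0,"wx":0,"wy":0,"wz":0},{"dx":0,"dy":0,"dz":0,"wx":0,"wy":0,"wz":0}]'
python3 - <<'E'
from h import *
s=bot.read_state(); R=Ro.from_rotvec(s["ee_rot"]); g=np.array(s["position"])-R.as_matrix()[:,2]*.019
print("grasp",g.round(4),"F",np.round(s["ft_force"],1))
# arc from the hinge; bar 4 mm above hinge line
a=.222; x=np.array([np.cos(a),np.sin(a),0]); up=np.array([0,0,1.])
def bar(q): return -x*(.18996*np.cos(q)+.004*np.sin(q))+up*(.18996*np.sin(q)+.004*np.cos(q))
p=bar(0)
for k in range(5,50,5):
    n=bar(np.radians(k)); print(k,"d tool(rows)",(R.inv().apply(n-p)/.025).round(3),"bar",(g+n-bar(0)).round(3)); p=n
E
```

```text
time: 17.53
position: [0.4543, 0.341, 0.0606]
ee_rot: [1.709, 2.129, 0.611]
ft_force: [-0.4, 0.7, 4.4]
opening: 0.0092
finger_force: 30.0
time: 17.95
position: [0.4543, 0.341, 0.0605]
ee_rot: [1.709, 2.129, 0.611]
ft_force: [-0.8, -0.5, 5.7]
opening: 0.009
finger_force: 30.0
grasp [0.4445 0.3388 0.0767] F [-0.8 -0.5  5.7]
5 d tool(rows) [ 0.002  0.362 -0.554] bar [0.445 0.339 0.093]
10 d tool(rows) [ 0.002  0.408 -0.518] bar [0.447 0.339 0.11 ]
15 d tool(rows) [ 0.002  0.451 -0.478] bar [0.45  0.34  0.126]
20 d tool(rows) [ 0.002  0.49  -0.435] bar [0.454 0.341 0.141]
25 d tool(rows) [ 0.002  0.525 -0.388] bar [0.46  0.342 0.157]
30 d tool(rows) [ 0.003  0.557 -0.339] bar [0.467 0.344 0.171]
35 d tool(rows) [ 0.003  0.584 -0.286] bar [0.476 0.346 0.185]
40 d tool(rows) [ 0.003  0.607 -0.232] bar [0.485 0.348 0.198]
45 d tool(rows) [ 0.003  0.625 -0.176] bar [0.496 0.35  0.21 ]
```

```bash
python3 -m creep '[{"dx":0,"dy":0.18,"dz":-0.28,"wx":0,"wy":0,"wz":0},{"dx":0,"dy":0.18,"dz":-0.28,"wx":0,"wy":0,"wz":0},{"dx":0,"dy":0.2,"dz":-0.26,"wx":0,"wy":0,"wz":0},{"dx":0,"dy":0.21,"dz":-0.26,"wx":0,"wy":0,"wz":0},{"dx":0,"dy":0,"dz":0,"wx":0,"wy":0,"wz":0}]'
python3 - <<'E'
from h import *
s=bot.read_state(); R=Ro.from_rotvec(s["ee_rot"]); g=np.array(s["position"])-R.as_matrix()[:,2]*.019
print("grasp",g.round(4),"q",np.round(s["joint_pos"],2),"M",np.round(s["wrist_torque"],1),"tool z",R.as_matrix()[:,2].round(3))
E
```

```text
time: 18.37
position: [0.4576, 0.3417, 0.095]
ee_rot: [1.711, 2.127, 0.613]
ft_force: [5.1, 1.6, -2.2]
opening: 0.009
finger_force: 30.0
grasp [0.4478 0.3395 0.1111] q [-0.65  0.65 -0.39  2.33  1.98  0.63 -2.61] M [ 0.1 -0.2  0.1] tool z [ 0.517  0.117 -0.848]
```

```bash
python3 -m creep '[{"dx":0,"dy":0.22,"dz":-0.24,"wx":0,"wy":0,"wz":0},{"dx":0,"dy":0.23,"dz":-0.24,"wx":0,"wy":0,"wz":0},{"dx":0,"dy":0.24,"dz":-0.22,"wx":0,"wy":0,"wz":0},{"dx":0,"dy":0.25,"dz":-0.21,"wx":0,"wy":0,"wz":0},{"dx":0,"dy":0.26,"dz":-0.2,"wx":0,"wy":0,"wz":0}]'
python3 -m creep '[{"dx":0,"dy":0.26,"dz":-0.19,"wx":0,"wy":0,"wz":0},{"dx":0,"dy":0.28,"dz":-0.18,"wx":0,"wy":0,"wz":0},{"dx":0,"dy":0.28,"dz":-0.16,"wx":0,"wy":0,"wz":0},{"dx":0,"dy":0,"dz":0,"wx":0,"wy":0,"wz":0},{"dx":0,"dy":0,"dz":0,"wx":0,"wy":0,"wz":0}]'
python3 - <<'E'
from h import *
s=bot.read_state(); R=Ro.from_rotvec(s["ee_rot"]); g=np.array(s["position"])-R.as_matrix()[:,2]*.019
print("grasp",g.round(4),"q",np.round(s["joint_pos"],2),"M",np.round(s["wrist_torque"],1),"tool z",R.as_matrix()[:,2].round(3))
E
```

```text
time: 18.78
position: [0.4685, 0.3442, 0.1334]
ee_rot: [1.71, 2.128, 0.612]
ft_force: [9.2, 3.5, -4.7]
opening: 0.0087
finger_force: 30.0
time: 19.2
position: [0.4787, 0.3465, 0.1554]
ee_rot: [1.711, 2.128, 0.613]
ft_force: [10.4, 4.5, -7.7]
opening: 0.0089
finger_force: 30.0
grasp [0.4689 0.3443 0.1715] q [-0.67  0.51 -0.29  2.24  1.7   0.48 -2.28] M [ 0.5 -0.7  0.3] tool z [ 0.516  0.117 -0.849]
```

```bash
python3 -m creep '[{"dx":0,"dy":0.32,"dz":-0.12,"wx":0,"wy":0,"wz":0},{"dx":0,"dy":0.31,"dz":-0.12,"wx":0,"wy":0,"wz":0},{"dx":0,"dy":0.31,"dz":-0.11,"wx":0,"wy":0,"wz":0},{"dx":0,"dy":0.31,"dz":-0.11,"wx":0,"wy":0,"wz":0},{"dx":0,"dy":0.31,"dz":-0.09,"wx":0,"wy":0,"wz":0}]'
python3 -m creep '[{"dx":0,"dy":0.31,"dz":-0.08,"wx":0,"wy":0,"wz":0},{"dx":0,"dy":0,"dz":0,"wx":0,"wy":0,"wz":0},{"dx":0,"dy":0,"dz":0,"wx":0,"wy":0,"wz":0},{"dx":0,"dy":0,"dz":0,"wx":0,"wy":0,"wz":0},{"dx":0,"dy":0,"dz":0,"wx":0,"wy":0,"wz":0}]'
python3 - <<'E'
from h import *
s=bot.read_state(); R=Ro.from_rotvec(s["ee_rot"]); g=np.array(s["position"])-R.as_matrix()[:,2]*.019
h=np.array([.6299,.3807,.072]); d=g-h; rr=np.hypot(*d[:2])
print("grasp",g.round(4),"q",np.round(s["joint_pos"],2),"ang",np.degrees(np.arctan2(d[2],rr)-.021).round(2),"r",np.hypot(rr,d[2]).round(4))
im=np.hstack([cv2.resize(eyes.camera("wrist")[60:380,160:480],(400,400)),cv2.resize(eyes.camera("side")[160:360,200:400],(400,400))]); cv2.imwrite("pics/w6.png",im[:,:,::-1])
E
```

```text
time: 19.62
position: [0.4997, 0.3514, 0.1856]
ee_rot: [1.711, 2.135, 0.607]
ft_force: [-1.3, 0.5, -1.7]
opening: 0.009
finger_force: 30.0
time: 20.03
position: [0.5054, 0.3526, 0.1916]
ee_rot: [1.71, 2.134, 0.608]
ft_force: [-5.1, -1.4, 5.2]
opening: 0.0089
finger_force: 30.0
grasp [0.4957 0.3504 0.2078] q [-0.65  0.46 -0.27  2.15  1.41  0.44 -1.93] ang 43.42 r 0.1933
```

View pics/w6.png

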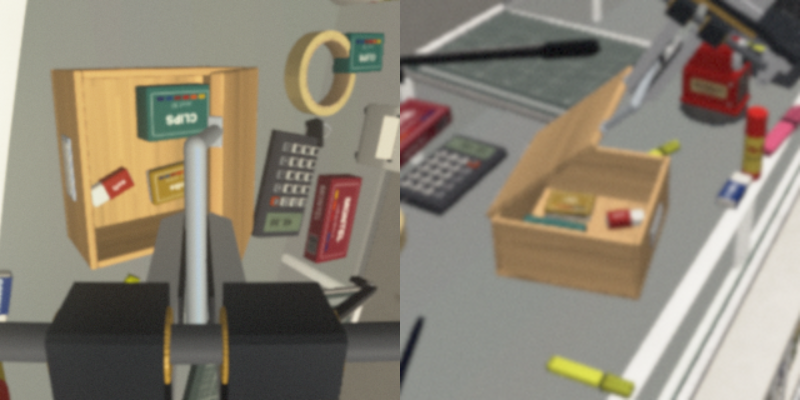

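The wrist view shows the fingers still on the bar (195,250) with the box open below. The side view shows the lid about half open, its front corner at (632,68). I raise it about 2° more and measure the angle from that corner.

```bash
python3 -m creep '[{"dx":0,"dy":0.13,"dz":-0.07,"wx":0,"wy":0,"wz":0},{"dx":0,"dy":0.12,"dz":-0.06,"wx":0,"wy":0,"wz":0},{"dx":0,"dy":0,"dz":0,"wx":0,"wy":0,"wz":0},{"dx":0,"dy":0,"dz":0,"wx":0,"wy":0,"wz":0},{"dx":0,"dy":0,"dz":0,"wx":0,"wy":0,"wz":0}]'
python3 - <<'E'
from h import *
s=bot.read_state(); R=Ro.from_rotvec(s["ee_rot"]); g=np.array(s["position"])-R.as_matrix()[:,2]*.019
h=np.array([.6299,.3807,.072]); d=g-h; rr=np.hypot(*d[:2])
print("grasp",g.round(4),"ang",np.degrees(np.arctan2(d[2],rr)-.021).round(2),"r",np.hypot(rr,d[2]).round(4))
c=2*np.degrees(np.arcsin(np.linalg.norm(g-[.4445,.3388,.0767])/.38));print("chord",c.round(2))
im=eyes.camera("side"); cv2.imwrite("pics/s7.png",im[:,:,::-1])
cv2.imwrite("pics/s7c.png",cv2.resize(im[180:290,220:360],None,fx=5,fy=5,interpolation=cv2.INTER_CUBIC)[:,:,::-1])
E
```

```text
time: 20.55
position: [0.5107, 0.3537, 0.1975]
ee_rot: [1.711, 2.133, 0.609]
ft_force: [4.6, 3.2, -6.6]
opening: 0.009
finger_force: 30.0
grasp [0.501  0.3515 0.2137] ang 45.78 r 0.1938
chord 46.08
```

View pics/s7c.png

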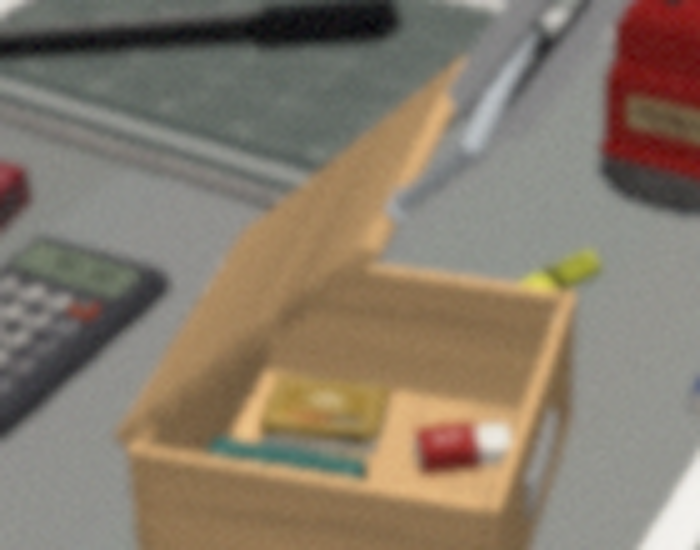

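The crop shows the lid's underside: near hinge corner at (125,438), far front corner at (465,60), near front corner at about (380,252). I turn these into angles in the lid's edge planes.

Run:
```python
from h import *
i=eyes.camera_info("side");E=np.array(i["extrinsics"]);R,t=E[:3,:3],E[:3,3];C=-R.T@t;print(C.round(2))
a=.222;X=np.array([np.cos(a),np.sin(a),0]);Yb=np.array([-np.sin(a),np.cos(a),0]);h=np.array([.6299,.3807,.072])
def f(p,yb):
    u=undist(i,[(220+p[0]/5-.4,180+p[1]/5-.4)]);d=(np.c_[u[:,0],-u[:,1],[-1]]@R)[0]
    P=C+d*((yb-(C-h)@Yb)/(d@Yb)); v=P-h; x=-v@X; print(p,yb,"x,z",round(x*1000,1),round(v[2]*1000,1),"ang",np.degrees(np.arctan2(v[2],x)).round(1),"len",np.hypot(x,v[2]).round(4))
for p in((373,262),(385,250),(392,242)): f(p,.075)
for p in((465,60),(452,100),(447,90)): f(p,-.075)
f((125,438),.075); f((500,510),.075); f((575,292),-.075)
```

```text
[0.22 0.95 0.58]
(373, 262) 0.075 x,z 103.4 104.4 ang 45.3 len 0.147
(385, 250) 0.075 x,z 107.9 110.3 ang 45.6 len 0.1543
(392, 242) 0.075 x,z 110.5 114.1 ang 45.9 len 0.1588
(465, 60) -0.075 x,z 99.4 107.3 ang 47.2 len 0.1462
(452, 100) -0.075 x,z 93.9 87.4 ang 42.9 len 0.1282
(447, 90) -0.075 x,z 91.7 91.9 ang 45.1 len 0.1298
(125, 438) 0.075 x,z 1.3 5.1 ang 75.4 len 0.0053
(500, 510) 0.075 x,z 151.1 0.1 ang 0.0 len 0.1511
(575, 292) -0.075 x,z 149.8 -1.5 ang -0.6 len 0.1498
```

```bash
python3 -m creep '[{"dx":0,"dy":-0.05,"dz":0.03,"wx":0,"wy":0,"wz":0},{"dx":0,"dy":0,"dz":0,"wx":0,"wy":0,"wz":0},{"dx":0,"dy":0,"dz":0,"wx":0,"wy":0,"wz":0},{"dx":0,"dy":0,"dz":0,"wx":0,"wy":0,"wz":0},{"dx":0,"dy":0,"dz":0,"wx":0,"wy":0,"wz":0}]'
python3 -m creep '[{"dx":0,"dy":0,"dz":0,"wx":0,"wy":0,"wz":0},{"dx":0,"dy":0,"dz":0,"wx":0,"wy":0,"wz":0},{"dx":0,"dy":0,"dz":0,"wx":0,"wy":0,"wz":0},{"dx":0,"dy":0,"dz":0,"wx":0,"wy":0,"wz":0},{"dx":0,"dy":0,"dz":0,"wx":0,"wy":0,"wz":0}]'
python3 -c "
from h import *
from rig import job_done
s=bot.read_state(); R=Ro.from_rotvec(s['ee_rot']); g=np.array(s['position'])-R.as_matrix()[:,2]*.019
print('chord',2*np.degrees(np.arcsin(np.linalg.norm(g-[.4445,.3388,.0767])/.38)),np.abs(s['joint_velocities']).max())
print(job_done())"
```

```text
time: 21.02
position: [0.5102, 0.3536, 0.1969]
ee_rot: [1.71, 2.132, 0.61]
ft_force: [2.8, 4.5, -4.8]
opening: 0.0089
finger_force: 30.0
time: 21.43
position: [0.5103, 0.3536, 0.1971]
ee_rot: [1.71, 2.131, 0.61]
ft_force: [3.7, 4.7, -6.0]
opening: 0.0088
finger_force: 30.0
chord 45.8850744183652 0.001494074474107366
the job is handed in; nothing more can be done
None
```

The old highlighter is in the reject tray, and I handed the job in at 21.4 s with the fingers still gripping the bar and the lid held still at 45° to within about a degree; I touched nothing else on the counter.

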